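# Walk the glue bottle end over end onto its cap in the dish

## Task

Park the white glue bottle cap-down for its next use: walk it end over end along the bamboo tray so that it finishes standing on its orange cap in the white dish, released - first tip it over and lower it to lie on its side on the tray and let go, then take it again and tip it up onto its cap. Keep one end of it on or close to the tray all the way instead of carrying it through the air, and never let it topple or drop. Leave the dish and the other things on the tray where they are.

Things in the scene. Friction and masses are not known exactly. Their poses are not given: they have to be found in the camera images.
- bottle_mid (a point): Centre of the glue bottle: white, flat-sided, blue label, wide flat orange cap; 160 mm long, 54 wide (y), 44 thick (x), 0.2 to 0.42 kg, weight near the centre. Its z runs from base to cap, up at the start: it stands on its base. The broad labelled faces look along +x and -x; it lies steadily on either, and can stand on base or cap. Thickness and width are the same for body and cap
- bottle_cap (a point): Centre of the flat outer face of the orange cap, 80 mm from bottle_mid along the bottle's +z; same axes. The cap is the last 28 mm; a 14 mm long waisted shoulder separates it from the body
- bottle_base (a point): Centre of the flat base of the bottle, 80 mm from bottle_mid along the bottle's -z; same axes
- dish_floor (a point): Centre of the flat inner floor, 5 mm above the tray, of the round white ceramic dish: loose, 0.3 kg, 128 mm across the rim, 14 mm high, inner floor about 100 mm across; z up. It stands on the tray 0.2 to 0.35 m to the left or right of the bottle (centre to centre) with a clear lane between; the bottle's broad faces look roughly along that lane
- tray: Bamboo lap tray lying on the table with its legs folded, fixed, 380 mm (x) by 640 mm (y); origin at the centre of its underside, z up, working face 20 mm above the origin; a lip 14 mm wide and 8 mm high along its far and short sides
- wing: Blue plastic aircraft wing, about 205 mm long with its root pins, 64 mm chord, 13 mm thick, loose, lying flat on the far part of the tray; origin at its underside near the middle. To be left alone
- clamp: Silver aluminium bar clamp, 155 mm long, 66 mm wide, 14 mm high, loose, lying on the far part of the tray; origin at the centre of its underside. To be left alone
- tweezers: Steel tweezers, 125 mm long, 6 mm high, loose, lying along the tray's near edge; origin under the middle. To be left alone
- knife: Hobby knife with round aluminium handle, 130 mm long, 10 mm high, loose, lying along the tray's near edge; origin under the middle. To be left alone
- partsbox: Closed red plastic parts box with hinged lid, 90 mm (x) by 150 mm (y), 45 mm high, fixed, in the middle of the far part of the tray; origin at the centre of its underside
Things that resemble listed ones, but are neither listed nor needed, are in the scene too. Of the things that look like the part that bears bottle_mid, the smaller one is meant. Of the things that look like the part that bears dish_floor, the larger one is meant.

How it is judged:
On the way:
1. the bottle lies on its side on the tray, at rest and let go (angle between bottle_mid's own z axis and vertical between 1.42 and 1.72 rad and z of bottle_mid in the frame of tray below 0.055 m and contact force between bottle and the fingers below 0.1 N and linear speed of bottle below 0.03 m/s), for 0.2 s.
At the end, for the whole second after the job is handed in: The bottle stands upside down on its cap (within 8 degrees of upright), the cap flat on the floor of the dish (within 4 mm) and within 28 mm of the dish's centre, at rest and released (angle between bottle_mid's own z axis and vertical above 3 rad and horizontal distance between bottle_cap and dish_floor below 0.028 m and z of bottle_cap in the frame of dish_floor below 0.004 m and linear speed of bottle below 0.04 m/s and contact force between bottle and the fingers below 0.1 N); the robot touches nothing.
It fails at once if the bottle was carried: both of its ends (the centres of base and cap) more than 60 mm above the tray at once (z of each of bottle_cap, bottle_base in the frame of tray above 0.08 m).
It fails at once if the bottle toppled or was dropped (angular speed of bottle above 7 rad/s or linear speed of bottle above 0.8 m/s).
It fails at once if the dish was pushed more than 40 mm, or another thing on the tray more than 30 mm (distance of dish_floor from where it was at the start of the episode above 0.04 m or distance of any of wing, clamp, tweezers, knife from where it was at the start of the episode above 0.03 m).
It also fails if it takes over 61 s, if anything falls off the work surface, if the arm or the gripper's body presses on something with over 40 N, if the wrist force passes 120 N, or if a joint passes its speed limit or range.

## Robot

A 6-joint arm with a two-finger parallel gripper is mounted at the origin on the work surface. World frame = base frame: x ahead of the robot, y to its left, z up, the work surface at z = 0. Lengths are in m, angles in rad, forces in N, time in s.
With the tool pointing down it reaches from about 0.3 to 0.875 m from the base axis. Payload 6.4 kg.
Tool frame: the origin (TCP) lies between the finger pads; the fingertips stand 19 mm ahead of it and the grasp point (between the pads) is the TCP (ctrl.tips_ahead is the z of the fingertips in the tool frame, in m); z points along the fingers, y is the line along which they close (so a half turn about z gives the same grasp; the last joint's range is limited). The gripper opens to 85 mm and grips with 20 to 120 N. Pads are 22 mm wide; open, the fingers measure 114 mm over their backs; the gripper's body (76 mm by 85 mm) begins 54 mm behind the grasp point. The pads swing forward as they close: fully open they stand 13 mm farther back than shut.
Start: joints at [-1.415, 0.181, 1.607, -0, 1.354, -0.206], TCP at [0.204, -0.538, 0.25] pointing down, gripper open.
Joint ranges: [-2.99, 2.99], [-0.89, 2.07], [0.3, 2.58], [-1.14, 4.28], [0, 2.63], [-3.12, 3.12]. Speed limits (rad/s): [2.57, 2.57, 3.01, 3.14, 3.14, 3.14].

## Interface

Orientations are given as a unit quaternion [w, x, y, z].
In Python, from bench import readout, vision, ctrl gives the robot as it stands.
- The arm moves only by the tool play_rows, never from a script. Its arguments are lists of equal length, an entry for each row: "xyz": the shift along the tool's x, y, z in mm, a list of three; "rot": the turn, a rotation vector about the tool's x, y, z in rad, a list of three; "grip": the opening, from 0 (shut) to 1 (fully open). In form: {"xyz": [[x, y, z], ...], "rot": [[rx, ry, rz], ...], "grip": [grip, ...]}. A call has exactly 10 rows; each row is the pose to reach, as a shift and turn from the pose commanded when the call began, along the tool's axes at that moment; what a row does not reach only later rows make up. A row lasts 1/8 s, in which the tool goes at most 62.5 mm and 10.7 degrees, less where a joint would pass 70% of its speed; a pose out of reach is approached as far as the arm can. A call with a gripper value outside its range is refused whole. The fingers move at their own pace and stop on an object; the grip force is fixed at half the most. Time passes only in rows, so rows that repeat a pose let the fingers close, or fill a call up. It gives the time, the measured TCP pose, the force, the opening and the grip force at its end, in the units of the state.
- readout.get_obs(): the state, without advancing time (a new reading comes with each control period).
- vision.camera(name): name is "scene" or "top" or "wrist"; returns a dict with "color" (400x640x3 uint8, red, green, blue), "depth" (400x640 float32, m along the optical axis (not along the pixel's ray), 0 where there is no reading), "camera_matrix" (3x3 intrinsics, pixels), "extrinsics" (4x4, takes a point from camera to world coordinates); the wrist camera has in their place "hand_eye" (4x4, takes a point from camera to tool coordinates, whose origin is the TCP and whose axes are the flange's). Camera axes: x right, y down, z forward; pixel columns grow to the right and rows downward; lengths in m; the calibration is good to about 2 mm. A picture is of the moment at which its call begins: read the wrist's pose just before it.
- ctrl.hand_in(): hands the job in; it is judged then, once.
The state is a dict: "time_s": time; "q": joint angles; "dq": joint speeds; "joint_efforts": joint torques, N m; "eef_pos": TCP position; "eef_rot": TCP orientation; "wrist_force": force on the tool from outside, world axes, zero at the start; "torque": the same for the moment, N m; "opening": opening from 0.0 (shut) to 1.0 (fully open); "grasp_force": force on a finger pad.
Only numpy, scipy, OpenCV 4.12 (cv2) and the standard library are available. Lean on these libraries where they do the work, as an engineer would, in place of code of your own. Each camera call takes 0.05 s, during which the arm holds its last target. There are 200 camera calls.

## Working session

There is one attempt and no reset: what is moved stays moved. The work goes in short steps, Python scripts to look and compute and a tool call to move; the robot and the scene stay as the last step left them, time stands still between calls to the robot, and variables do not carry over. Pictures are saved under pics/ and viewed, at most 10 in all, crops included, and the job is handed in when it is done.

Besides the shell and the picture viewer there is one more tool, called after ">>>" as name(argument=value, ...), one argument or row to a line, values as JSON. play_rows: Moves the arm, as the interface text tells. Its arguments: {"type":"object","properties":{"xyz":{"type":"array","items":{"type":"array","items":{"type":"number"}}},"rot":{"type":"array","items":{"type":"array","items":{"type":"number"}}},"grip":{"type":"array","items":{"type":"number"}}},"required":["xyz","rot","grip"]}

```bash
mkdir -p pics; ls
python3 - <<'E'
from bench import readout, vision, ctrl
import cv2, numpy as np
for n in ("scene","top"):
    c=vision.camera(n); cv2.imwrite(f"pics/{n}0.png",c["color"][:,:,::-1]); np.savez(f"{n}0.npz",**c)
    print(n,c["camera_matrix"].round(1).tolist(),c["extrinsics"].round(3).tolist())
print(readout.get_obs())
E
```

```text
pics
scene [[411.3, 0.0, 308.0], [0.0, 411.3, 199.2], [0.0, 0.0, 1.0]] [[-0.21, 0.558, -0.803, 1.298], [0.978, 0.112, -0.177, 0.093], [-0.009, -0.822, -0.569, 0.677], [0.0, 0.0, 0.0, 1.0]]
top [[430.9, 0.0, 320.4], [0.0, 430.9, 206.0], [0.0, 0.0, 1.0]] [[-0.017, -0.986, 0.164, 0.368], [-1.0, 0.013, -0.025, -0.081], [0.022, -0.164, -0.986, 1.078], [0.0, 0.0, 0.0, 1.0]]
{'time_s': 0.1, 'q': array([-1.41528870e+00,  1.81477661e-01,  1.60787932e+00, -4.16569995e-05,
        1.35378472e+00, -2.06288046e-01]), 'dq': array([-1.90781235e-04, -1.91451730e-03, -7.67813717e-04, -2.62443340e-05,
        7.06855411e-04,  2.31076701e-04]), 'joint_efforts': array([ 1.87502096e-04, -4.45881736e+01, -3.52235448e+01, -3.98145121e-04,
        4.14764727e-03,  7.84291725e-07]), 'eef_pos': array([ 0.20346336, -0.53731601,  0.24948194]), 'eef_rot': array([-7.74794218e-04,  9.83681452e-01,  1.79917206e-01, -6.66634605e-07]), 'wrist_force': array([ 0.02705994,  0.32141738, -0.07035774]), 'torque': array([ 0.01416709, -0.00283668, -0.02238259]), 'grasp_force': 0.0, 'opening': 0.9981850618330815}
```

View pics/scene0.png

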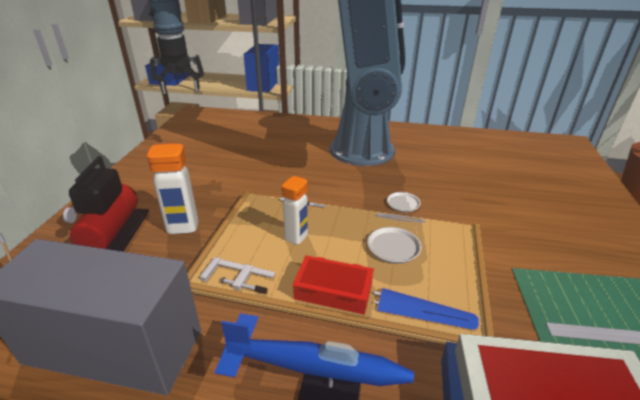

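View pics/top0.png

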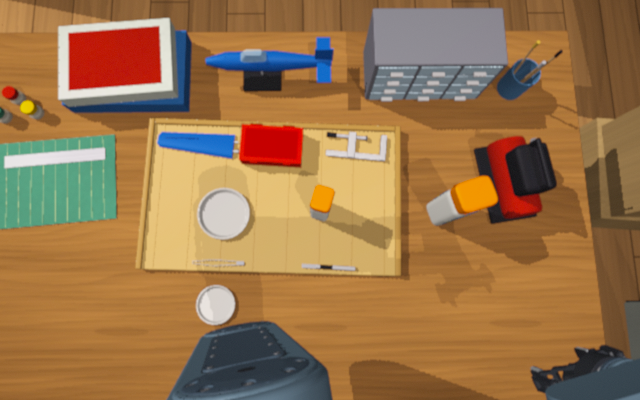

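The top view shows the small bottle at about (322,200), with its orange cap. The large tray dish is at (223,213), on the bottle's +y side. The decoys are the big bottle at (460,200) and the small dish at (216,304).

```bash
cat > h.py <<'E'
import numpy as np, cv2
from scipy.spatial.transform import Rotation as R
def cloud(c,T):
    K=c["camera_matrix"]; d=c["depth"].astype(float); v,u=np.indices(d.shape)
    P=np.stack([(u-K[0,2])/K[0,0]*d,(v-K[1,2])/K[1,1]*d,d],-1)
    return P@T[:3,:3].T+T[:3,3]
def tool(o):
    q=np.array(o["eef_rot"]); T=np.eye(4); T[:3,:3]=R.from_quat(q[[1,2,3,0]]).as_matrix(); T[:3,3]=o["eef_pos"]; return T
def orange(img):
    h=cv2.cvtColor(img,cv2.COLOR_RGB2HSV); return (h[...,0]>8)&(h[...,0]<20)&(h[...,1]>200)&(h[...,2]>150)
def rect(p):
    r=cv2.minAreaRect((p[:,:2]*1000).astype(np.float32)); return [np.round(x,1).tolist() for x in r]
E
python3 - <<'E'
from h import *
for n in("top","scene"):
    c=np.load(n+"0.npz"); W=cloud(c,c["extrinsics"]); col=c["color"]; 
    ok=c["depth"]>0
    tr=W[230:240,270:290] if n=="top" else W[270:280,225:250]
    print(n,"tray z",np.median(tr[...,2]))
    o=orange(col)&ok
    nl,lab,st,ce=cv2.connectedComponentsWithStats(o.astype(np.uint8))
    for i in range(1,nl):
        if st[i,4]<60: continue
        p=W[lab==i]; zt=np.percentile(p[:,2],90); t=p[abs(p[:,2]-zt)<.006]
        print(st[i].tolist(),"ztop",zt.round(3),"ctr",t.mean(0).round(3),rect(t))
    hsv=cv2.cvtColor(col,cv2.COLOR_RGB2HSV)
    w=((hsv[...,1]<60)&(hsv[...,2]>120)&ok)
    nl,lab,st,ce=cv2.connectedComponentsWithStats(w.astype(np.uint8))
    for i in range(1,nl):
        p=W[lab==i]
        if st[i,4]<150 or abs(np.median(p[:,0])-.45)>.35 or abs(np.median(p[:,1]))>.6: continue
        print("white",st[i].tolist(),np.percentile(p[:,2],[5,50,95]).round(3),rect(p))
E
```

```text
top tray z 0.019965378366989528
[451, 175, 47, 39, 1268] ztop 0.232 ctr [ 0.531 -0.419  0.23 ] [[531.4, -418.4], [62.7, 78.2], 17.1]
[310, 185, 24, 27, 474] ztop 0.182 ctr [ 0.535 -0.108  0.18 ] [[534.8, -107.3], [43.0, 51.6], 72.6]
white [326, 132, 61, 29, 728] [0.021 0.032 0.036] [[696.9, -201.5], [151.7, 65.2], 84.0]
white [4, 147, 102, 28, 1367] [0.001 0.004 0.008] [[670.0, 565.1], [61.5, 254.2], 3.5]
white [197, 188, 53, 52, 2126] [0.022 0.026 0.035] [[527.5, 132.0], [124.7, 129.0], 17.6]
white [427, 190, 36, 35, 678] [0.016 0.11  0.169] [[521.2, -389.9], [64.2, 21.0], 24.9]
white [196, 285, 39, 40, 1240] [-0.     0.004  0.011] [[307.7, 151.5], [94.1, 93.2], 88.8]
scene tray z 0.01990126175454443
[147, 144, 38, 27, 859] ztop 0.229 ctr [ 0.536 -0.415  0.228] [[531.9, -416.3], [62.8, 78.5], 12.7]
[282, 176, 25, 23, 368] ztop 0.179 ctr [ 0.54  -0.105  0.178] [[536.0, -106.6], [44.4, 54.6], 72.0]
white [154, 167, 44, 67, 1432] [0.008 0.113 0.175] [[426.0, -501.9], [353.0, 84.0], 38.4]
white [387, 192, 33, 20, 512] [-0.001  0.002  0.009] [[301.2, 149.5], [107.7, 88.5], 8.9]
white [280, 195, 28, 49, 833] [0.028 0.088 0.14 ] [[468.6, -130.0], [207.4, 57.6], 19.1]
white [367, 227, 55, 36, 1481] [0.022 0.024 0.032] [[523.1, 125.0], [139.7, 124.8], 48.0]
white [200, 257, 75, 33, 820] [0.023 0.029 0.034] [[693.6, -204.3], [161.8, 75.7], 83.3]
white [546, 322, 94, 23, 1271] [0.001 0.003 0.005] [[681.4, 526.3], [37.3, 173.6], 4.8]
```

```bash
cat >> h.py <<'E'
def pose(p,yaw,t):  # tool y horizontal; x-axis heading yaw (deg) when down; tilt t deg: fingers point toward +heading
    a,t=np.radians([yaw,t]); u=np.array([np.cos(a),np.sin(a),0]); k=np.array([0,0,1.])
    z=np.sin(t)*u-np.cos(t)*k; y=np.array([np.sin(a),-np.cos(a),0]); x=np.cross(y,z)
    T=np.eye(4); T[:3,:3]=np.stack([x,y,z],1); T[:3,3]=p; return T
def rel(T0,T1):
    D=np.linalg.inv(T0)@T1; return (D[:3,3]*1000).round(0).astype(int).tolist(), R.from_matrix(D[:3,:3]).as_rotvec().round(3).tolist()
E
python3 - <<'E'
from h import *
from bench import readout
c=np.load("top0.npz"); W=cloud(c,c["extrinsics"]); col=c["color"]
m=(np.hypot(W[...,0]-.527,W[...,1]-.132)<.075)&(W[...,2]>.030)&(c["depth"]>0); p=W[m]
print("rim",cv2.minEnclosingCircle((p[:,:2]*1000).astype(np.float32)),p[:,2].max())
m=(np.hypot(W[...,0]-.527,W[...,1]-.132)<.035); print("floor z",np.median(W[m][:,2]))
h=cv2.cvtColor(col,cv2.COLOR_RGB2HSV); r=((h[...,0]<6)&(h[...,1]>150)); r[:115]=0;r[175:]=0;r[:,:230]=0;r[:,310:]=0
print("box",rect(W[r]))
T0=tool(readout.get_obs())
print(rel(T0,pose([.40,-.35,.38],72.4,0)),rel(T0,pose([.49,-.22,.36],72.4,0)))
E
```

```text
rim ((528.7738037109375, 130.37783813476562), 63.67983627319336) 0.0385988616822972
floor z 0.024854875336277615
box [[553.7, 5.3], [380.1, 154.7], 2.7]
([250, -106, -130], [-0.001, -0.001, -0.902]) ([380, -196, -110], [-0.001, -0.001, -0.902])
```

>>> play_rows(
  xyz=[
    [20, -10, -60],
    [60, -30, -110],
    [110, -50, -130],
    [160, -80, -130],
    [220, -100, -130],
    [270, -130, -120],
    [330, -160, -110],
    [380, -196, -110],
    [380, -196, -110],
    [380, -196, -110],
  ],
  rot=[
    [0, 0, -0.1],
    [0, 0, -0.2],
    [0, 0, -0.3],
    [0, 0, -0.45],
    [0, 0, -0.6],
    [0, 0, -0.75],
    [0, 0, -0.9],
    [0, 0, -0.902],
    [0, 0, -0.902],
    [0, 0, -0.902],
  ],
  grip=[1, 1, 1, 1, 1, 1, 1, 1, 1, 1],
)

```text
time_s: 1.35
eef_pos: [0.4895, -0.2198, 0.36]
eef_rot: [-0.0, 0.807, 0.591, -0.0]
wrist_force: [0.0, -0.2, 0.3]
opening: 1.0
grasp_force: 0.0
```

Run:
```python
from h import *
from bench import readout
o=readout.get_obs();T0=tool(o); print(o["q"].round(3),T0.round(3).tolist(),o["time_s"])
u=pose([0,0,0],72.4,60)[:3,2]
g=np.array([.535,-.107,.122])
print(rel(T0,pose(g-.13*u+[0,0,.1],72.4,60)), rel(T0,pose(g-.11*u,72.4,60)))
```

```text
[-6.430e-01  2.300e-02  1.559e+00 -1.000e-03  1.559e+00 -3.370e-01] [[0.301, 0.954, -0.001, 0.489], [0.954, -0.301, -0.0, -0.22], [-0.0, -0.001, -1.0, 0.36], [0.0, 0.0, 0.0, 1.0]] 1.35
([9, 9, 73], [-0.001, 1.048, 0.001]) ([26, 9, 183], [-0.001, 1.048, 0.001])
```

>>> play_rows(
  xyz=[
    [2, 2, 5],
    [3, 3, 15],
    [5, 5, 30],
    [6, 6, 45],
    [8, 8, 60],
    [9, 9, 73],
    [9, 9, 73],
    [9, 9, 73],
    [9, 9, 73],
    [9, 9, 73],
  ],
  rot=[
    [0, 0.15, 0],
    [0, 0.3, 0],
    [0, 0.48, 0],
    [0, 0.66, 0],
    [0, 0.84, 0],
    [0, 1.0, 0],
    [0, 1.048, 0],
    [0, 1.048, 0],
    [0, 1.048, 0],
    [0, 1.048, 0],
  ],
  grip=[1, 1, 1, 1, 1, 1, 1, 1, 1, 1],
)

```text
time_s: 2.6
eef_pos: [0.5013, -0.2139, 0.2888]
eef_rot: [-0.294, 0.699, 0.513, 0.403]
wrist_force: [0.2, -1.2, 0.7]
opening: 0.999
grasp_force: 0.0
```

Run:
```python
from h import *
from bench import readout,vision
o=readout.get_obs();T0=tool(o); print(o["q"].round(3),T0.round(3).tolist(),o["time_s"])
u=pose([0,0,0],72.4,60)[:3,2]
c=vision.camera("scene"); cv2.imwrite("pics/scene1.png",c["color"][:,:,::-1])
c=vision.camera("wrist"); W=cloud(c,T0@c["hand_eye"]); o_=orange(c["color"])&(c["depth"]>0)
p=W[o_]; 
near=np.hypot(p[:,0]-.535,p[:,1]+.107)<.06; p=p[near]
print(len(p)); zt=np.percentile(p[:,2],95); t=p[abs(p[:,2]-zt)<.004]; print(zt,rect(t),len(t),rect(p))
g=np.array([.535,-.107,.122])
print(rel(T0,pose(g-.11*u,72.4,60)),rel(T0,pose(g,72.4,60)))
```

```text
[-1.018  0.405  1.561  0.767  1.905 -0.74 ] [[0.149, 0.954, 0.262, 0.501], [0.479, -0.301, 0.824, -0.214], [0.865, 0.003, -0.502, 0.289], [0.0, 0.0, 0.0, 1.0]] 2.6
0Traceback (most recent call last):
  File "<stdin>", line 9, in <module>
    return _quantile_unchecked(
        a, q, axis, out, overwrite_input, method, keepdims, weights)
    return _ureduce(a,
                    func=_quantile_ureduce_func,
    ...<5 lines>...
                    overwrite_input=overwrite_input,
                    method=method)
    r = func(a, **kwargs)
    result = _quantile(arr,
                       quantiles=q,
    ...<2 lines>...
                       out=out,
                       weights=wgt)
    slices_having_nans = np.isnan(arr[-1, ...])
                                  ~~~^^^^^^^^^
IndexError: index -1 is out of bounds for axis 0 with size 0
```

View pics/scene1.png

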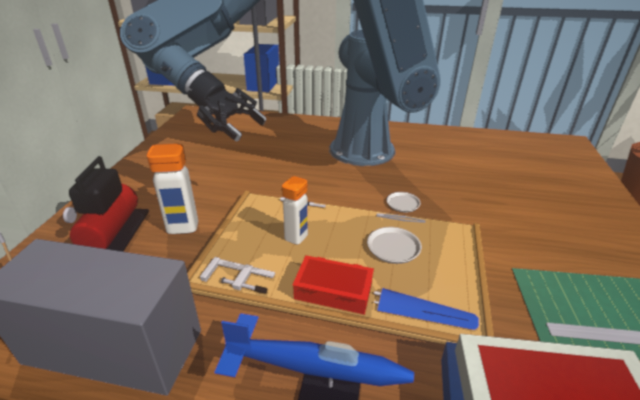

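Run:
```python
from h import *
from bench import readout,vision
o=readout.get_obs();T0=tool(o)
u=pose([0,0,0],72.4,60)[:3,2]
c=vision.camera("wrist"); cv2.imwrite("pics/w1.png",c["color"][:,:,::-1]); print(c["hand_eye"].round(3).tolist())
c=vision.camera("top"); W=cloud(c,c["extrinsics"]); p=W[c["depth"]>0]
m=(p[:,2]>.24)&(p[:,0]>.3)&(p[:,1]<-.25)&(p[:,1]>-.6); q=p[m]; print("arm pts near big bottle",len(q), q[np.hypot(q[:,0]-.531,q[:,1]+.418)<.09].min(0) if (np.hypot(q[:,0]-.531,q[:,1]+.418)<.09).any() else None, q.max(0))
g=np.array([.535,-.107,.122])
print(rel(T0,pose(g-.11*u,72.4,60)),rel(T0,pose(g,72.4,60)))
```

```text
[[-0.0, -0.947, -0.321, 0.082], [1.0, -0.0, 0.0, 0.0], [-0.0, -0.321, 0.947, -0.124], [0.0, 0.0, 0.0, 1.0]]
arm pts near big bottle 19682 [ 0.44100375 -0.49398409  0.35901461] [ 0.56335408 -0.25000639  0.62698602]
([-88, 0, 70], [-0.0, 0.001, 0.002]) ([-88, 0, 180], [-0.0, 0.001, 0.002])
```

View pics/w1.png

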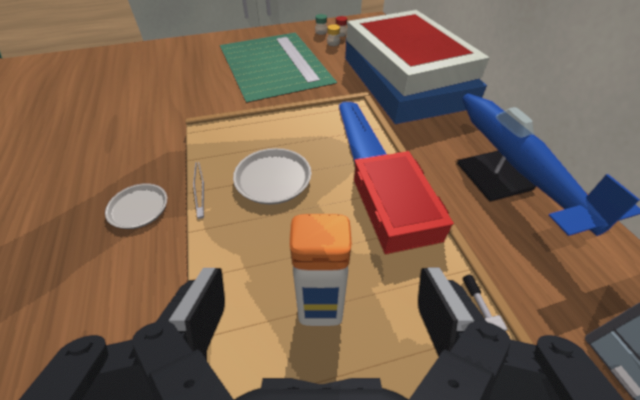

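The wrist view shows the bottle centred between the fingers (cap at (321,240), finger midline about 321). I'll move forward first and then descend, so the wrist stays clear of the big bottle.

Run:
```python
from h import *
from bench import readout,vision
o=readout.get_obs();T0=tool(o)
P=pose([0,0,0],72.4,60);u=P[:3,2]; h=pose([0,0,0],72.4,90)[:3,2]
g=np.array([.535,-.107,.122])
for w in (g-.035*h+[0,0,.15],g-.035*h+[0,0,.02],g): print(rel(T0,pose(w,72.4,60)))
```

```text
([25, 0, 75], [-0.0, 0.0, 0.001])
([-88, 0, 140], [-0.0, 0.0, 0.001])
([-88, 0, 180], [-0.0, 0.0, 0.001])
```

>>> play_rows(
  xyz=[
    [12, 0, 38],
    [25, 0, 75],
    [25, 0, 75],
    [-10, 0, 95],
    [-50, 0, 118],
    [-88, 0, 140],
    [-88, 0, 140],
    [-88, 0, 160],
    [-88, 0, 180],
    [-88, 0, 180],
  ],
  rot=[
    [0, 0, 0],
    [0, 0, 0],
    [0, 0, 0],
    [0, 0, 0],
    [0, 0, 0],
    [0, 0, 0],
    [0, 0, 0],
    [0, 0, 0],
    [0, 0, 0],
    [0, 0, 0],
  ],
  grip=[1, 1, 1, 1, 1, 1, 1, 1, 1, 1],
)

```text
time_s: 4.05
eef_pos: [0.5347, -0.1052, 0.1214]
eef_rot: [-0.296, 0.698, 0.512, 0.403]
wrist_force: [0.1, -0.7, 0.5]
opening: 1.0
grasp_force: 0.0
```

Run:
```python
from h import *
from bench import readout,vision
o=readout.get_obs();T0=tool(o); print(o["q"].round(2),T0[:3,3])
c=vision.camera("scene"); a=c["color"][80:320,100:480,::-1]; b=vision.camera("wrist")["color"][:,:,::-1]
cv2.imwrite("pics/c2.png",np.vstack([cv2.resize(a,(480,303)),cv2.resize(b,(480,297))]))
W=cloud(c,c["extrinsics"]); p=W[orange(c["color"])&(c["depth"]>0)]; p=p[np.hypot(p[:,0]-.535,p[:,1]+.107)<.07]; print(len(p)); zt=np.percentile(p[:,2],90); print(zt,rect(p[abs(p[:,2]-zt)<.006]))
```

```text
[-0.86  0.58  1.72  0.82  1.58 -0.89] [ 0.53466645 -0.10521489  0.12138097]
393
0.1792474108039101 [[537.5, -106.5], [43.2, 55.4], 70.2]
```

View pics/c2.png

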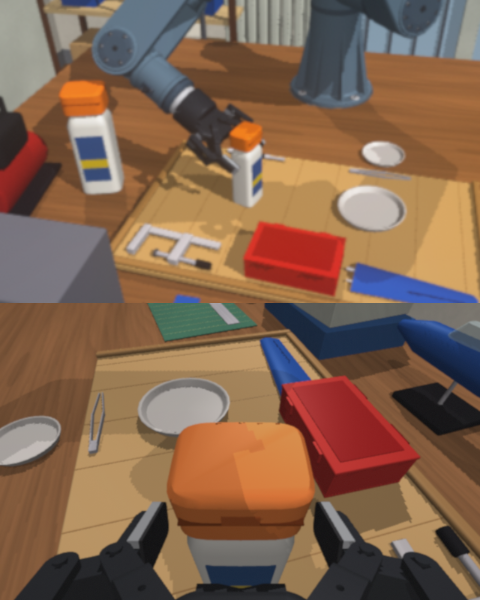

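The bottle sits between the pads just below the shoulder, with the cap at (240,470) in the lower image. Closing the gripper.

>>> play_rows(
  xyz=[
    [0, 0, 0],
    [0, 0, 0],
    [0, 0, 0],
    [0, 0, 0],
    [0, 0, 0],
    [0, 0, 0],
    [0, 0, 0],
    [0, 0, 0],
    [0, 0, 0],
    [0, 0, 0],
  ],
  rot=[
    [0, 0, 0],
    [0, 0, 0],
    [0, 0, 0],
    [0, 0, 0],
    [0, 0, 0],
    [0, 0, 0],
    [0, 0, 0],
    [0, 0, 0],
    [0, 0, 0],
    [0, 0, 0],
  ],
  grip=[0.5, 0.5, 0.5, 0.4, 0.4, 0.4, 0.4, 0.4, 0.4, 0.4],
)

```text
time_s: 5.4
eef_pos: [0.5349, -0.1077, 0.1216]
eef_rot: [-0.295, 0.699, 0.511, 0.404]
wrist_force: [-2.8, -2.4, 5.0]
opening: 0.626
grasp_force: 63.7
```

```bash
cat >> h.py <<'E'
H=np.array([np.cos(np.radians(72.4)),np.sin(np.radians(72.4)),0]); K=np.array([0,0,1.])
def fall(th,base0,dbase,clr,L,t0,yaw=72.4):
    a=np.radians(th); s=th/90
    B=base0+np.array([*dbase,0])*s; B[2]=.020+.022*np.sin(a)+clr
    return pose(B+L*(np.cos(a)*K+np.sin(a)*H),yaw,t0-th)
E
python3 - <<'E'
from h import *
from bench import readout
o=readout.get_obs();T0=tool(o)
b0=np.array([.535,-.1075,.020]); d=[-.024,-.004]
ths=[0,3,8,13,18,23,28,33,38,43]; cl=[.003]*10
for t,c in zip(ths,cl): print(rel(T0,fall(t,b0,d,c,.1015,60)))
T1=fall(43,b0,d,.003,.1015,60); print()
for t,c in zip([48,53,58,63,68,73,78,83,87,90],[.003]*10): print(rel(T1,fall(t,b0,d,c,.1015,60)))
E
```

```text
([3, 0, -1], [0.0, -0.001, 0.001])
([6, -1, 3], [0.0, -0.053, 0.001])
([11, -2, 9], [0.0, -0.141, 0.001])
([15, -3, 16], [0.0, -0.228, 0.001])
([19, -4, 23], [0.0, -0.315, 0.001])
([21, -5, 30], [0.0, -0.402, 0.001])
([23, -7, 38], [0.0, -0.49, 0.0])
([24, -8, 45], [0.0, -0.577, 0.0])
([25, -9, 53], [0.001, -0.664, 0.0])
([24, -10, 60], [0.001, -0.751, 0.0])

([4, -1, 6], [-0.0, -0.087, 0.0])
([7, -2, 13], [-0.0, -0.175, 0.0])
([9, -4, 20], [0.0, -0.262, 0.0])
([11, -5, 28], [0.0, -0.349, 0.0])
([12, -6, 36], [0.0, -0.436, 0.0])
([12, -7, 44], [0.0, -0.524, -0.0])
([11, -8, 52], [-0.0, -0.611, 0.0])
([9, -10, 60], [0.0, -0.698, 0.0])
([7, -11, 67], [0.0, -0.768, 0.0])
([6, -11, 72], [0.0, -0.82, 0.0])
```

>>> play_rows(
  xyz=[
    [3, 0, -1],
    [6, -1, 3],
    [11, -2, 9],
    [15, -3, 16],
    [19, -4, 23],
    [21, -5, 30],
    [23, -7, 38],
    [24, -8, 45],
    [25, -9, 53],
    [24, -10, 60],
  ],
  rot=[
    [0, 0, 0],
    [0, -0.053, 0],
    [0, -0.141, 0],
    [0, -0.228, 0],
    [0, -0.315, 0],
    [0, -0.402, 0],
    [0, -0.49, 0],
    [0, -0.577, 0],
    [0, -0.664, 0],
    [0, -0.751, 0],
  ],
  grip=[0.4, 0.4, 0.4, 0.4, 0.4, 0.4, 0.4, 0.4, 0.4, 0.4],
)

```text
time_s: 6.65
eef_pos: [0.5441, -0.0427, 0.1115]
eef_rot: [-0.087, 0.798, 0.584, 0.118]
wrist_force: [0.4, -0.1, -2.4]
opening: 0.626
grasp_force: 63.2
```

Run:
```python
from h import *
from bench import readout,vision
o=readout.get_obs();T0=tool(o); print(o["q"].round(2),T0[:3,3],o["wrist_force"])
b0=np.array([.535,-.1075,.020]); d=[-.024,-.004]
T1=fall(43,b0,d,.003,.1015,60); print(rel(T0,T1))
c=vision.camera("scene"); cv2.imwrite("pics/s3.png",c["color"][80:320,100:480,::-1])
```

```text
[-0.46  0.28  1.83  0.33  1.1  -0.31] [ 0.54406856 -0.04273289  0.11154021] [ 0.35873597 -0.1184687  -2.37260917]
([0, 1, -1], [-0.001, 0.002, 0.0])
```

View pics/s3.png

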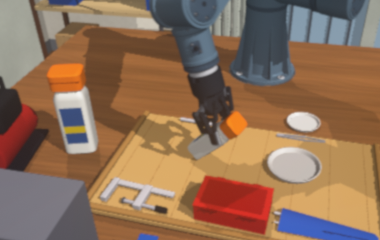

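The bottle is tipping as planned, held at about (215,138) in the crop. Continuing.

>>> play_rows(
  xyz=[
    [4, -1, 6],
    [7, -2, 13],
    [9, -4, 20],
    [11, -5, 28],
    [12, -6, 36],
    [12, -7, 44],
    [11, -8, 52],
    [9, -10, 60],
    [7, -11, 67],
    [6, -11, 72],
  ],
  rot=[
    [0, -0.087, 0],
    [0, -0.175, 0],
    [0, -0.262, 0],
    [0, -0.349, 0],
    [0, -0.436, 0],
    [0, -0.524, 0],
    [0, -0.611, 0],
    [0, -0.698, 0],
    [0, -0.768, 0],
    [0, -0.82, 0],
  ],
  grip=[0.4, 0.4, 0.4, 0.4, 0.4, 0.4, 0.4, 0.4, 0.4, 0.4],
)

```text
time_s: 7.95
eef_pos: [0.5409, -0.0141, 0.0434]
eef_rot: [0.152, 0.779, 0.571, -0.21]
wrist_force: [0.7, 0.4, -2.5]
opening: 0.625
grasp_force: 63.4
```

Run:
```python
from h import *
from bench import readout,vision
o=readout.get_obs();T0=tool(o); print(o["q"].round(2),T0[:3,3],o["wrist_force"])
b0=np.array([.535,-.1075,.020]); d=[-.024,-.004]
for n in("scene","top"):
  c=vision.camera(n); W=cloud(c,c["extrinsics"]); col=c["color"]
  m=(W[...,2]>.026)&(abs(W[...,0]-.535)<.09)&(W[...,1]>-.14)&(W[...,1]<.07)&(W[...,2]<.085)
  a=W[m&orange(col)]; print(n,"cap",len(a),a.mean(0),np.percentile(a[:,2],[2,50,98]).round(4),rect(a))
  h=cv2.cvtColor(col,cv2.COLOR_RGB2HSV); 
  a=W[m&(h[...,1]<60)&(h[...,2]>140)]; print("white",len(a),np.percentile(a[:,2],[2,50,98]).round(4),rect(a))
cv2.imwrite("pics/s4.png",np.vstack([vision.camera("scene")["color"][130:320,150:500,::-1],c["color"][130:290,170:520,::-1]]))
print(rel(T0,fall(90,b0,d,-.001,.1015,60)))
```

```text
[ 0.02  0.56  1.66 -0.54  1.16  0.61] [ 0.54093969 -0.01407745  0.04342402] [ 0.67095337  0.42704726 -2.54474679]
scene cap 285 [0.56778179 0.0302402  0.05560046] [0.0335 0.0603 0.0652] [[560.7, 27.9], [29.5, 47.6], 72.4]
white 497 [0.0312 0.0554 0.0654] [[537.1, -23.2], [181.8, 60.5], 78.4]<stdin>:8: RuntimeWarning: Mean of empty slice.
  ret = um.true_divide(
Traceback (most recent call last):
IndexError: index -1 is out of bounds for axis 0 with size 0
```

>>> play_rows(
  xyz=[
    [0.5, 0, 0.9],
    [0.5, 0, 0.9],
    [0.5, 0, 0.9],
    [0.5, 0, 0.9],
    [0.5, 0, 0.9],
    [0.5, 0, 0.9],
    [0.5, 0, 0.9],
    [0.5, 0, 0.9],
    [0.5, 0, -10],
    [0.5, 0, -30],
  ],
  rot=[
    [0, 0, 0],
    [0, 0, 0],
    [0, 0, 0],
    [0, 0, 0],
    [0, 0, 0],
    [0, 0, 0],
    [0, 0, 0],
    [0, 0, 0],
    [0, 0, 0],
    [0, 0, 0],
  ],
  grip=[0.4, 0.4, 0.64, 0.68, 0.75, 0.85, 1, 1, 1, 1],
)

```text
time_s: 9.3
eef_pos: [0.5465, 0.0006, 0.0711]
eef_rot: [0.152, 0.779, 0.571, -0.209]
wrist_force: [0.1, -0.5, 0.6]
opening: 0.998
grasp_force: 0.0
```

Run:
```python
from h import *
from bench import readout,vision
o=readout.get_obs();T0=tool(o); print(T0[:3,3],o["wrist_force"],o["opening"])
c=vision.camera("scene"); W=cloud(c,c["extrinsics"]); col=c["color"]
m=(W[...,2]>.026)&(abs(W[...,0]-.535)<.09)&(W[...,1]>-.14)&(W[...,1]<.07)&(W[...,2]<.085)
a=W[m&orange(col)]; print("cap",len(a),np.percentile(a[:,2],[2,50,98]).round(4),rect(a))
mid=np.array([.5345,-.0345,.0425])
for w,t in ((T0[:3,3]+[0.0,0,.09],-30),([.525,-.06,.16],25),(mid+[0,0,.06],25),(mid,25)): print(rel(T0,pose(w,72.4,t)))
```

```text
[0.54648383 0.0005997  0.07113889] [ 0.07795177 -0.49011705  0.57066066] 0.9979140057252297
cap 298 [0.0331 0.0593 0.0639] [[561.9, 27.9], [28.7, 46.9], 71.9]
([-45, 0, -78], [-0.001, -0.0, 0.0])
([-100, -2, -45], [-0.001, 0.96, -0.0])
([-48, -1, -9], [-0.001, 0.96, -0.0])
([-18, -1, 43], [-0.001, 0.96, -0.0])
```

>>> play_rows(
  xyz=[
    [0, 0, -45],
    [-20, 0, -78],
    [-50, 0, -75],
    [-70, -1, -65],
    [-85, -2, -55],
    [-100, -2, -45],
    [-100, -2, -45],
    [-100, -2, -45],
    [-100, -2, -45],
    [-100, -2, -45],
  ],
  rot=[
    [0, 0, 0],
    [0, 0.1, 0],
    [0, 0.25, 0],
    [0, 0.42, 0],
    [0, 0.6, 0],
    [0, 0.78, 0],
    [0, 0.96, 0],
    [0, 0.96, 0],
    [0, 0.96, 0],
    [0, 0.96, 0],
  ],
  grip=[1, 1, 1, 1, 1, 1, 1, 1, 1, 1],
)

```text
time_s: 10.6
eef_pos: [0.5259, -0.0591, 0.1601]
eef_rot: [-0.127, 0.787, 0.578, 0.174]
wrist_force: [-0.6, 0.3, 0.4]
opening: 0.997
grasp_force: 0.0
```

Run:
```python
from h import *
from bench import readout,vision
o=readout.get_obs();T0=tool(o); print(o["q"].round(2),T0[:3,3])
for n in("scene","top"):
  c=vision.camera(n); W=cloud(c,c["extrinsics"]); col=c["color"]
  m=(abs(W[...,2]-.063)<.004)&(abs(W[...,0]-.535)<.09)&(W[...,1]>-.14)&(W[...,1]<.07)
  nl,lab,st,ce=cv2.connectedComponentsWithStats(m.astype(np.uint8)); i=1+st[1:,4].argmax()
  print(n,st[i],rect(W[lab==i]), "cap",rect(W[m&orange(col)]))
cv2.imwrite("pics/s5.png",np.vstack([vision.camera("scene")["color"][130:320,150:500,::-1],vision.camera("wrist")["color"][::2,::2,::-1][:,:,:].copy() if 0 else cv2.resize(vision.camera("wrist")["color"][:,:,::-1],(350,219))]))
mid=np.array([.5345,-.0345,.0425])
for w,t in ((mid+[0,0,.06],25),(mid,25)): print(rel(T0,pose(w,72.4,t)))
```

```text
[-0.58  0.2   1.84  0.44  1.25 -0.45] [ 0.52592099 -0.05907011  0.16012709]
scene [293 214  52  25 619] [[532.5, -50.5], [125.6, 51.3], 71.6] cap [[560.6, 28.3], [28.0, 43.3], 71.4]
top [256 187  48  33 788] [[545.2, -9.6], [107.6, 52.1], 71.9] cap [[556.1, 27.1], [28.8, 48.8], 71.5]
([-1, 1, 63], [-0.0, 0.001, 0.003])
([-26, 1, 118], [-0.0, 0.001, 0.003])
```

View pics/s5.png

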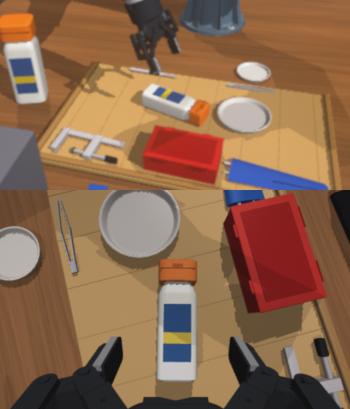

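The bottle is lying free at about (177,105) in the crop and centred between the fingers in the wrist view. Next I'll grasp it at the middle.

>>> play_rows(
  xyz=[
    [0, 3, 25],
    [-1, 3, 63],
    [-10, 3, 82],
    [-18, 3, 100],
    [-26, 3, 117],
    [-26, 3, 118],
    [-26, 3, 118],
    [-26, 3, 118],
    [-26, 3, 118],
    [-26, 3, 118],
  ],
  rot=[
    [0, 0, 0],
    [0, 0, 0],
    [0, 0, 0],
    [0, 0, 0],
    [0, 0, 0],
    [0, 0, 0],
    [0, 0, 0],
    [0, 0, 0],
    [0, 0, 0],
    [0, 0, 0],
  ],
  grip=[1, 1, 1, 1, 1, 1, 0.6, 0.5, 0.4, 0.4],
)

```text
time_s: 12.05
eef_pos: [0.5371, -0.0367, 0.0426]
eef_rot: [-0.127, 0.788, 0.577, 0.175]
wrist_force: [-0.4, -2.7, 5.3]
opening: 0.628
grasp_force: 64.0
```

>>> play_rows(
  xyz=[
    [0, 0, 0],
    [0, 0, 0],
    [0, 0, 0],
    [0, 0, 0],
    [0, 0, 0],
    [0, 0, 0],
    [0, 0, 0],
    [0, 0, 0],
    [0, 0, 0],
    [0, 0, 0],
  ],
  rot=[
    [0, 0, 0],
    [0, 0, 0],
    [0, 0, 0],
    [0, 0, 0],
    [0, 0, 0],
    [0, 0, 0],
    [0, 0, 0],
    [0, 0, 0],
    [0, 0, 0],
    [0, 0, 0],
  ],
  grip=[0.4, 0.4, 0.4, 0.4, 0.4, 0.4, 0.4, 0.4, 0.4, 0.4],
)

```text
time_s: 13.3
eef_pos: [0.5371, -0.0367, 0.0427]
eef_rot: [-0.127, 0.788, 0.577, 0.175]
wrist_force: [-0.0, -1.9, 6.9]
opening: 0.626
grasp_force: 64.1
```

```bash
cat >> h.py <<'E'
def stand(th,cap,L,t0,yaw=72.0):  # cap centre given; th 0 lying cap toward H .. 90 cap down
    a=np.radians(th); b=np.cos(a)*H-np.sin(a)*K
    return pose(np.array(cap)-L*b,yaw,t0-th)
E
python3 - <<'E'
from h import *
from bench import readout
o=readout.get_obs();T0=tool(o); print(T0[:3,3],o["q"].round(2)); p=T0[:3,3]
ax=T0[:3,2]; print("tilt",np.degrees(np.arccos(-ax[2])))
# cap centre now: along H from mid (.5385,-.035)
cap=np.array([.5385,-.035,.042])+.08*H; L=np.dot(cap-p,H); print(cap,L)
dish=np.array([.529,.1305,.025])
print(rel(T0,stand(0,cap,L,25)))
off=p-(cap-L*H); print("off",off)   # keep offset in bottle frame small
# rows: lift, then rotate while moving
zs=lambda th,c:.020+.022*np.cos(np.radians(th))+c
rows=[(0,0,.012),(0,0,.024),(4,.05,.026),(9,.12,.026),(14,.2,.026),(19,.27,.026),(24,.35,.026),(29,.43,.026),(34,.5,.026),(39,.58,.026),
(44,.65,.026),(49,.72,.026),(54,.78,.026),(59,.84,.026),(64,.9,.026),(69,.95,.025),(74,.98,.024),(79,1,.023),(84,1,.021),(90,1,.020)]
Ts=[]
for th,s,c in rows:
    q=cap+(dish-cap)*s; q[2]=zs(th,c); Ts.append(stand(th,q,L,25))
S=stand(0,cap,L,25)
for i in range(10): print(rel(S,Ts[i]))
print()
for i in range(10,20): print(rel(Ts[9],Ts[i]))
E
```

```text
[ 0.53713897 -0.03669563  0.04265249] [-0.53  0.41  1.87  0.5   1.02 -0.53]
tilt 25.02296156048216
[0.56268959 0.04125525 0.042     ] 0.08202778831051581
([0, 1, 1], [-0.001, -0.0, 0.007])
off [-0.00074789  0.00023724  0.00065249]
([5, 0, -11], [-0.0, 0.0, 0.0])
([10, 0, -22], [-0.0, 0.0, 0.0])
([17, -3, -27], [-0.0, -0.07, 0.0])
([25, -7, -31], [0.0, -0.157, 0.0])
([35, -12, -34], [-0.0, -0.244, 0.0])
([44, -16, -36], [-0.0, -0.332, -0.0])
([54, -21, -38], [-0.0, -0.419, 0.0])
([65, -26, -39], [-0.0, -0.506, 0.0])
([75, -30, -40], [-0.0, -0.593, 0.0])
([86, -35, -40], [-0.0, -0.681, 0.0])

([9, -4, -6], [0.0, -0.087, -0.0])
([18, -8, -12], [-0.0, -0.175, 0.0])
([27, -12, -18], [-0.0, -0.262, -0.0])
([37, -16, -22], [-0.0, -0.349, 0.0])
([47, -19, -27], [0.0, -0.436, 0.0])
([56, -22, -29], [-0.0, -0.524, 0.0])
([65, -24, -31], [-0.0, -0.611, 0.0])
([74, -25, -32], [-0.0, -0.698, 0.0])
([81, -25, -31], [-0.0, -0.785, -0.0])
([90, -25, -30], [0.0, -0.89, 0.0])
```

>>> play_rows(
  xyz=[
    [5, 0, -11],
    [10, 0, -22],
    [17, -3, -27],
    [25, -7, -31],
    [35, -12, -34],
    [44, -16, -36],
    [54, -21, -38],
    [65, -26, -39],
    [75, -30, -40],
    [86, -35, -40],
  ],
  rot=[
    [0, 0, 0],
    [0, 0, 0],
    [0, -0.07, 0],
    [0, -0.157, 0],
    [0, -0.244, 0],
    [0, -0.332, 0],
    [0, -0.419, 0],
    [0, -0.506, 0],
    [0, -0.593, 0],
    [0, -0.681, 0],
  ],
  grip=[0.4, 0.4, 0.4, 0.4, 0.4, 0.4, 0.4, 0.4, 0.4, 0.4],
)

```text
time_s: 14.55
eef_pos: [0.5213, 0.0332, 0.1154]
eef_rot: [0.073, 0.801, 0.586, -0.099]
wrist_force: [-0.2, 1.5, -2.7]
opening: 0.625
grasp_force: 63.4
```

>>> play_rows(
  xyz=[
    [9, -4, -6],
    [18, -8, -12],
    [27, -12, -18],
    [37, -16, -22],
    [47, -19, -27],
    [56, -22, -29],
    [65, -24, -31],
    [74, -25, -32],
    [81, -25, -31],
    [90, -25, -30],
  ],
  rot=[
    [0, -0.087, 0],
    [0, -0.175, 0],
    [0, -0.262, 0],
    [0, -0.349, 0],
    [0, -0.436, 0],
    [0, -0.524, 0],
    [0, -0.611, 0],
    [0, -0.698, 0],
    [0, -0.785, 0],
    [0, -0.89, 0],
  ],
  grip=[0.4, 0.4, 0.4, 0.4, 0.4, 0.4, 0.4, 0.4, 0.4, 0.4],
)

```text
time_s: 15.8
eef_pos: [0.5264, 0.1311, 0.1225]
eef_rot: [0.318, 0.681, 0.497, -0.433]
wrist_force: [-0.3, -0.5, -3.3]
opening: 0.63
grasp_force: 63.6
```

Run:
```python
from h import *
from bench import readout,vision
o=readout.get_obs();T0=tool(o); print(T0.round(4).tolist(),o["q"].round(2))
print("tilt",np.degrees(np.arccos(-T0[2,2])))
cs=[]
for n in("scene","top"):
  c=vision.camera(n); W=cloud(c,c["extrinsics"]); col=c["color"]; cs.append(col)
  m=(np.hypot(W[...,0]-.529,W[...,1]-.13)<.06)&(c["depth"]>0)
  a=W[m&orange(col)&(W[...,2]>.03)]; print(n,"cap",len(a),a.min(0).round(3) if len(a) else 0,a.max(0).round(3) if len(a) else 0)
  m2=(np.hypot(W[...,0]-.529,W[...,1]-.13)<.1)&(W[...,2]>.030)&(W[...,2]<.0375); h=cv2.cvtColor(col,cv2.COLOR_RGB2HSV)
  a=W[m2&(h[...,1]<60)]; print("rim",cv2.minEnclosingCircle((a[:,:2]*1000).astype(np.float32)))
  a=W[m&(W[...,2]>.172)&(h[...,1]<60)&(h[...,2]>140)]; print("base",len(a), rect(a) if len(a)>5 else 0, np.percentile(a[:,2],[5,95]) if len(a) else 0)
cv2.imwrite("pics/s6.png",np.vstack([cs[0][130:320,150:500,::-1],cs[1][130:290,120:470,::-1]]))
```

```text
[[0.1292, 0.9531, -0.2738, 0.5264], [0.4017, -0.3027, -0.8643, 0.1311], [-0.9066, 0.0017, -0.4219, 0.1225], [0.0, 0.0, 0.0, 1.0]] [ 0.41  0.85  1.3  -0.79  1.84  0.86]
tilt 65.04462285982589
scene cap 71 [0.547 0.113 0.049] [0.557 0.14  0.071]
rim ((527.9429321289062, 130.0034942626953), 64.10850524902344)
base 466 [[528.4, 131.4], [44.2, 55.1], 74.4] [0.1757017  0.20061064]
top cap 37 [0.498 0.105 0.06 ] [0.538 0.124 0.072]
rim ((528.0403442382812, 130.56541442871094), 63.20211410522461)
base 542 [[526.3, 131.8], [44.8, 53.6], 71.8] [0.19296759 0.20009156]
```

View pics/s6.png

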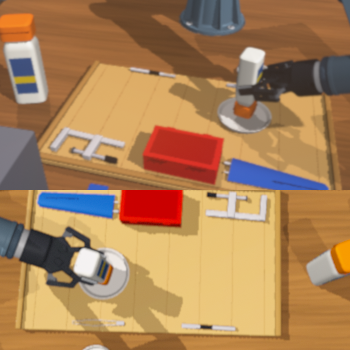

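The bottle is cap-down over the dish centre (base at (92,265) in the lower crop), with the dish unmoved. I'll lower it about 15 mm.

>>> play_rows(
  xyz=[
    [2, 0, 1],
    [4, 0, 2],
    [6, 0, 3],
    [8, 0, 4],
    [10, 0, 4.6],
    [11, 0, 5],
    [12, 0, 5.5],
    [12.6, 0, 5.9],
    [13, 0, 6.1],
    [13, 0, 6.1],
  ],
  rot=[
    [0, 0, 0],
    [0, 0, 0],
    [0, 0, 0],
    [0, 0, 0],
    [0, 0, 0],
    [0, 0, 0],
    [0, 0, 0],
    [0, 0, 0],
    [0, 0, 0],
    [0, 0, 0],
  ],
  grip=[0.4, 0.4, 0.4, 0.4, 0.4, 0.4, 0.4, 0.4, 0.4, 0.4],
)

```text
time_s: 17.15
eef_pos: [0.5261, 0.1303, 0.1073]
eef_rot: [0.317, 0.681, 0.498, -0.433]
wrist_force: [-0.0, 0.6, -3.2]
opening: 0.625
grasp_force: 63.6
```

>>> play_rows(
  xyz=[
    [0.3, 0, 0.1],
    [0.5, 0, 0.2],
    [0.7, 0, 0.3],
    [0.9, 0, 0.4],
    [0.9, 0, 0.4],
    [0.9, 0, 0.4],
    [0.9, 0, 0.4],
    [0.9, 0, 0.4],
    [0.9, 0, 0.4],
    [0.9, 0, 0.4],
  ],
  rot=[
    [0, 0, 0],
    [0, 0, 0],
    [0, 0, 0],
    [0, 0, 0],
    [0, 0, 0],
    [0, 0, 0],
    [0, 0, 0],
    [0, 0, 0],
    [0, 0, 0],
    [0, 0, 0],
  ],
  grip=[0.4, 0.4, 0.4, 0.4, 0.4, 0.4, 0.4, 0.4, 0.4, 0.4],
)

```text
time_s: 18.4
eef_pos: [0.5262, 0.1304, 0.1065]
eef_rot: [0.317, 0.681, 0.498, -0.433]
wrist_force: [-0.2, 0.5, 0.4]
opening: 0.627
grasp_force: 63.6
```

Run:
```python
from h import *
from bench import readout,vision
c=vision.camera("top"); W=cloud(c,c["extrinsics"]); h=cv2.cvtColor(c["color"],cv2.COLOR_RGB2HSV)
a=W[(np.hypot(W[...,0]-.529,W[...,1]-.13)<.06)&(W[...,2]>.165)&(W[...,2]<.195)&(h[...,1]<60)&(h[...,2]>140)]; zt=np.percentile(a[:,2],90); a=a[a[:,2]>zt-.005]
print(zt,rect(a)); A=np.c_[a[:,:2]-a[:,:2].mean(0),np.ones(len(a))]; print("slope",np.linalg.lstsq(A,a[:,2],rcond=None)[0])
```

```text
0.186638190084085 [[527.2, 129.8], [43.9, 53.2], 73.2]
slope [ 0.00348607 -0.00565133  0.18485645]
```

It has touched down (the force went from -3.2 to +0.4 N) and stands upright. I'll release it and back off along the tool axis.

>>> play_rows(
  xyz=[
    [0, 0, 0],
    [0, 0, 0],
    [0, 0, 0],
    [0, 0, 0],
    [0, 0, 0],
    [0, 0, 0],
    [0, 0, -10],
    [0, 0, -35],
    [0, 0, -70],
    [0, 0, -110],
  ],
  rot=[
    [0, 0, 0],
    [0, 0, 0],
    [0, 0, 0],
    [0, 0, 0],
    [0, 0, 0],
    [0, 0, 0],
    [0, 0, 0],
    [0, 0, 0],
    [0, 0, 0],
    [0, 0, 0],
  ],
  grip=[0.64, 0.68, 0.75, 0.85, 1, 1, 1, 1, 1, 1],
)

```text
time_s: 19.7
eef_pos: [0.5565, 0.2265, 0.1536]
eef_rot: [0.317, 0.681, 0.498, -0.434]
wrist_force: [0.4, -0.4, -1.0]
opening: 0.997
grasp_force: 0.0
```

Run:
```python
from h import *
from bench import readout,vision
o=readout.get_obs(); print(o["eef_pos"],o["opening"],o["wrist_force"])
c=vision.camera("top"); W=cloud(c,c["extrinsics"]); h=cv2.cvtColor(c["color"],cv2.COLOR_RGB2HSV)
a=W[(np.hypot(W[...,0]-.529,W[...,1]-.13)<.06)&(W[...,2]>.165)&(W[...,2]<.195)&(h[...,1]<60)&(h[...,2]>140)]; zt=np.percentile(a[:,2],90); a=a[a[:,2]>zt-.005]
print(zt,rect(a)); A=np.c_[a[:,:2]-a[:,:2].mean(0),np.ones(len(a))]; print("slope",np.linalg.lstsq(A,a[:,2],rcond=None)[0])
cv2.imwrite("pics/s7.png",np.vstack([vision.camera("scene")["color"][130:320,150:500,::-1],c["color"][130:290,120:470,::-1]]))
```

```text
[0.55646196 0.22650757 0.15358078] 0.9968110840656639 [ 0.40792439 -0.41862617 -1.04553503]
0.18684467232163232 [[527.2, 129.5], [43.4, 53.0], 72.5]
slope [-3.44443754e-03  1.59959244e-04  1.84940257e-01]
```

View pics/s7.png

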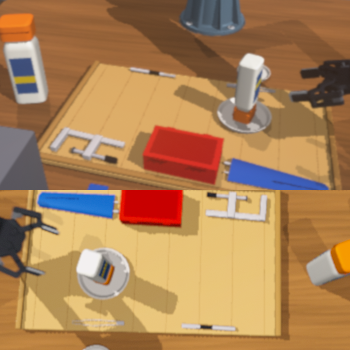

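The bottle stands on its cap in the dish (at (248,95) in the upper crop), with the gripper clear and nothing else moved.

```bash
python3 -c "
from bench import ctrl
print(ctrl.hand_in())"
```

```text
the job is handed in; nothing more can be done
None
```

The glue bottle was laid on its side, released, then tipped up; it now stands released on its orange cap near the dish's centre, nothing else visibly moved, and the job is handed in (no verdict was returned).

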